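# Hold the sprung cover of a playback deck at its service mark

### The job

Unlock the playback deck: pull the red-handled locking rod out of its brass holder and stand it in the blue cup, letting it go there. Then lift the sprung black cover, which has a lifting bar, until its yellow pointer lines up with the red mark on the arc, and finish while still holding it there with the fingers, because its spring would shut it. Do not tip the cup over, and leave the red mark and the other things on the bench where they are.

Things in the scene. Friction and masses are not known exactly. Their poses are not given: they have to be found in the camera images.
- case: Playback deck, fixed to the bench: box 240 (x) x 244 (y) x 110 mm high, oak cheeks at its x ends, aluminium panels at its y ends. Origin: centre of its underside, on the bench; z up. The cover's hinge line is parallel to its x axis at y = +115, z = 114 mm. A thin steel arc (radius 235 mm about the hinge line) stands at x = +128 mm and carries the red mark.
- holder_mouth (a point): Centre of the mouth of the brass holder, an upright tube (24 mm outside, 13 mm bore, 50 mm deep) fixed outside the deck's +y panel: deck frame x = -75, y = +134, z = 105 mm.
- cover: Black sprung cover, plate 208 x 236 x 8 mm, about 0.35 kg. Origin: on the hinge line at the deck's x = 0; mid-plane z = 0, free edge at y = -237 mm; axes as the deck's when shut. Opens by lifting the free edge, turning about the deck's -x axis, 0 (shut) to 1.0 rad. Presses down on the bar with 3 to 6 N. Yellow strip on its +x edge is the pointer. Opens only 0.1 rad until the rod is out.
- cover_bar (a point): Middle of the steel lifting bar on the cover: a round bar 12 mm thick and 90 mm long, parallel to the hinge line, on two legs at its ends; its centre is 46 mm above the cover's top face, 205 mm from the hinge line (cover frame y = -205, z = +50 mm). It is round, so it can turn between the fingers.
- mark (a joint): Angle of the red mark about the hinge line, in rad above level: the opening angle at which the cover's pointer meets it. The mark stays where it is (stiff pivot) unless pushed.
- mark_tip (a point): Middle of the red mark, a small radial red flag on the arc, 240 mm from the hinge line, at the deck's x = +134 mm; its axes are parallel to those of the cover when the cover is at the mark.
- rod: The locking rod, 160 mm long, about 80 g, standing upright in the brass holder: steel shaft 10 mm thick (z 0 to 100), round red plastic handle 18 mm thick (z 100 to 160). Origin: centre of its lower end, which starts 55 mm above the bench; z along the rod towards the handle. Its centre of mass is about 70 mm up. It must rise 50 mm to come free.
- cup: The blue cup, loose, about 0.4 kg, upright and empty, 68 mm across the rim, 90 mm high, 4 mm walls. Origin: centre of its underside; z up. It may stand to either side of the deck.
- canister: Cardboard canister, 68 mm across, 115 mm high, bystander. Origin: centre of its underside. It may stand to either side of the deck.
- driver: Screwdriver with red handle lying on the right of the bench, bystander. Origin: its middle, on the bench.
- block: Oak block 100 x 60 x 22 mm, bystander. Origin: centre of its underside.
- jar: Small jar, 56 mm across, 60 mm high, bystander. Origin: centre of its underside.
- mouse: Black computer mouse, 100 x 60 x 22 mm, bystander. Origin: centre of its underside.
Mind the look-alikes: they are no part of the job. Leave any turquoise look-alike of the rod alone. There is more than one size of the cup; the one meant has the size given above.

How it is judged:
By the outcome, as a careful person would: the job done as asked, in the order asked, and still so for the second after the job is handed in, while the arm keeps its last pose, push and grip.
It also fails if it takes over 56 s, if anything falls off the work surface, if the arm or the gripper's body presses on something with over 40 N, if the wrist force passes 120 N, or if a joint passes its speed limit or range.

### The arm

A 7-joint arm with a two-finger parallel gripper is mounted at the origin on the work surface. World frame = base frame: x ahead of the robot, y to its left, z up, the work surface at z = 0. Lengths are in m, angles in rad, forces in N, time in s.
With the tool pointing down it reaches from about 0.425 to 0.875 m from the base axis. Payload 9.9 kg.
Tool frame: the origin (TCP) lies at the very end of the fingers, on their centre line; the grasp point (between the pads) lies 19 mm behind it (r.grasp_offset is the distance from the TCP to the grasp point, in m); z points along the fingers, y is the line along which they close (so a half turn about z gives the same grasp; the last joint's range is limited). The gripper opens to 85 mm and grips with 20 to 120 N. Pads are 22 mm wide; open, the fingers measure 114 mm over their backs; the gripper's body (76 mm by 85 mm) begins 54 mm behind the grasp point. The pads swing forward as they close: fully open they stand 13 mm farther back than shut.
Start: joints at [-1.3, 0.576, 0.025, 1.437, -0.015, 1.129, -0.057], TCP at [0.234, 0.633, 0.192] pointing down, gripper open.
Joint ranges: [-2.76, 2.76], [-0.34, 2.15], [-1.52, 1.57], [0.19, 2.46], [-1.09, 4.23], [0.17, 1.99], [-2.82, 2.82]. Speed limits (rad/s): [2.22, 2.22, 3.01, 3.01, 3.14, 3.14, 3.14].

### API

Orientations are given as [roll, pitch, yaw] about the fixed x, y, z axes, in that order (R = Rz(yaw) Ry(pitch) Rx(roll)).
In Python, from station import r, cams gives the robot as it stands.
- The arm moves only by the tool pendant, called after ">>>" as name(argument=value, ...) on one line, values as JSON. Schema: {"type":"object","properties":{"increments":{"type":"array","items":{"type":"number"},"minItems":4,"maxItems":48},"finger_gap":{"type":"number"},"clamp_n":{"type":"number"},"only":{"type":"string"},"quiet":{"type":"boolean"},"lines":{"type":"string"}},"required":["increments"],"additionalProperties":false}. increments is one flat list of numbers that holds 1 to 12 rows one after another, with no inner brackets; each row has 4 numbers: dx, dy, dz in shares of the most that a row can go, 1 being 62.5 mm, then a turn about the tool's z in shares of pi rad (1.0 is pi rad); each row shifts and turns the commanded pose from where the row before left it, along the tool's axes as they then stand; what a row does not reach is not made up. A row lasts 1/8 s, in which the tool goes at most 0.0625 m and 0.188 rad, less where a joint would pass 70% of its speed; a pose out of reach is approached as far as the arm can. finger_gap is the finger opening in m, set as the call begins (left out keeps the last). The fingers move at their own pace and stop on an object; clamp_n is the grip in N (left out, the last holds). Time passes only in rows, so rows that do not move let the fingers close. The tool returns the time, the measured TCP pose, the force, the opening and the grip force at its end. only (a regular expression) keeps the lines of the reply that match it, lines (a string "A,B") keeps lines A to B, and quiet returns only ok. Input that does not fit is refused with a message, and nothing moves.
- r.sense(): the state, without advancing time (a new reading comes with each control period).
- cams.snapshot(name): name is "scene" or "top" or "wrist"; returns the picture (420x560x3 uint8, red, green, blue); there is no depth.
- cams.camera_info(name): a dict with "vfov" (degrees; the focal length in pixels is half the picture's height over the tangent of half this angle, whatever the lens; pixels are square), "cx", "cy" (the principal point, pixels), "R" (3x3) and "t" (3): a world point X has camera coordinates R X + t. Camera axes: x right, y down, z forward; pixel columns grow to the right and rows downward; lengths in m; the calibration is good to about 2 mm. The wrist camera is an equidistant fisheye: a pixel r from the principal point sees the ray r / f radians off the axis. A picture is of the moment at which its call begins: read the wrist's pose just before it. camera_info takes no time and is no camera call; for the wrist camera it gives the pose at the moment of the call.
- r.finish_job(): hands the job in; it is judged then, once.
The state is a dict: "time_s": time; "q": joint angles; "qvel": joint speeds; "joint_torque": joint torques, N m; "eef_pos": TCP position; "orientation": TCP orientation; "wrist_force": force on the tool from outside, world axes, zero at the start; "ft_torque": the same for the moment, N m; "gripper_width": finger opening in m; "finger_force": force on a finger pad.
Only numpy, scipy, OpenCV 4.12 (cv2) and the standard library are available. Lean on these libraries where they do the work, as an engineer would, in place of code of your own. Each camera call takes 0.05 s, during which the arm holds its last target. There are 200 camera calls.

## Working session

There is one attempt and no reset: what is moved stays moved. The work goes in short steps, Python scripts to look and compute and a tool call to move; the robot and the scene stay as the last step left them, time stands still between calls to the robot, and variables do not carry over. Pictures are saved under pics/ and viewed, at most 13 in all, crops included, and the job is handed in when it is done.

```bash
mkdir -p pics; ls; python3 - <<'E'
from station import r,cams
import cv2,numpy as np
for n in ("scene","top"):
    im=cams.snapshot(n); cv2.imwrite(f"pics/{n}0.png",im[:,:,::-1])
    i=cams.camera_info(n); print(n,i["vfov"],i["cx"],i["cy"],np.round(i["R"],4).tolist(),np.round(i["t"],4).tolist(), "C",-np.array(i["R"]).T@i["t"])
s=r.sense(); print(s["time_s"],s["eef_pos"],s["orientation"],s["gripper_width"],r.grasp_offset)
E
```

```text
pics
scene 54.881725844919096 283.5492240841446 211.03827941124732 [[-0.6625, 0.749, 0.0001], [0.4213, 0.3727, -0.8268], [-0.6193, -0.5477, -0.5625]] [0.3794, -0.0986, 1.4945] C [1.2184428  0.57116749 0.75910178]
top 54.86962832246734 271.7362457011408 207.32741963168323 [[0.0096, -0.9998, -0.0173], [-0.9818, -0.0062, -0.1899], [0.1897, 0.0188, -0.9817]] [-0.0356, 0.5461, 1.1452] C [ 0.31920195 -0.05375379  1.22728076]
0.1 [0.23434116 0.63252745 0.19161938] [-3.14009910e+00  7.14657070e-05  2.78683691e+00] 0.08533143816344506 0.0187
```

View pics/scene0.png

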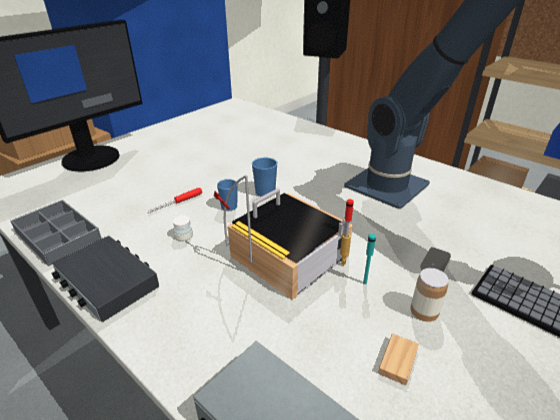

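View pics/top0.png

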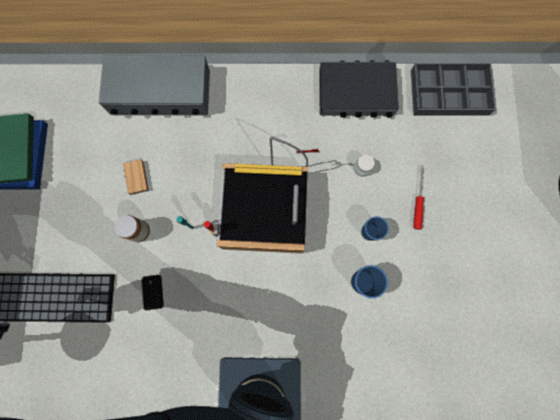

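The pictures show the deck with the cover in the middle: top view about (265,205), pointer on the far +x side. The red rod is at top (209,226) and scene (349,210), with the turquoise look-alike beside it. There is a small cup at top (375,229) and a larger one at (370,281). The red mark is near top (307,151) and scene (221,200).

```bash
cat > h.py <<'E'
import numpy as np, cv2
from station import r,cams
def ray(n,u,v,i=None):
    i=i or cams.camera_info(n); f=210/np.tan(np.radians(i["vfov"]/2)); R=np.array(i["R"])
    C=-R.T@np.array(i["t"]); a,b=u-i["cx"],v-i["cy"]
    if n=="wrist":
        p=np.hypot(a,b); th=p/f; d=np.array([a/p*np.sin(th),b/p*np.sin(th),np.cos(th)])
    else: d=np.array([a/f,b/f,1.])
    d=R.T@d; return C,d/np.linalg.norm(d)
def plane(n,u,v,z,i=None):
    C,d=ray(n,u,v,i); return C+d*(z-C[2])/d[2]
def tri(*rays):
    A=sum(np.eye(3)-np.outer(d,d) for C,d in rays); b=sum((np.eye(3)-np.outer(d,d))@C for C,d in rays)
    X=np.linalg.solve(A,b); return X,[round(1e3*np.linalg.norm((np.eye(3)-np.outer(d,d))@(X-C)),1) for C,d in rays]
def proj(n,X,i=None):
    i=i or cams.camera_info(n); f=210/np.tan(np.radians(i["vfov"]/2)); c=np.array(i["R"])@X+i["t"]
    if n=="wrist":
        p=np.hypot(c[0],c[1]); k=f*np.arctan2(p,c[2])/max(p,1e-9)
    else: k=f/c[2]
    return np.array([i["cx"]+k*c[0],i["cy"]+k*c[1]])
E
python3 - <<'E'
from h import *
for n in("top","scene"):
    im=cv2.imread(f"pics/{n}0.png"); hsv=cv2.cvtColor(im,cv2.COLOR_BGR2HSV); H,S,V=cv2.split(hsv)
    for nm,m in (("red",((H<6)|(H>174))&(S>150)&(V>70)),("blue",(H>95)&(H<118)&(S>110)&(V>35)),("yel",(H>20)&(H<33)&(S>150)&(V>120))):
        k,l,st,ce=cv2.connectedComponentsWithStats(m.astype(np.uint8))
        for j in range(1,k):
            if 12<st[j,4]<3000:
                ys,xs=np.where(l==j); rc=cv2.minAreaRect(np.c_[xs,ys].astype(np.float32))
                print(n,nm,st[j].tolist(),ce[j].round(1),[np.round(a,1) for a in rc])
a=cv2.resize(cv2.imread("pics/top0.png")[130:260,205:325],None,fx=4,fy=4,interpolation=2)
b=cv2.resize(cv2.imread("pics/scene0.png")[170:300,215:285],None,fx=4,fy=4,interpolation=2)
cv2.imwrite("pics/c.png",np.hstack([a,b]))
E
```

```text
top red [414, 197, 10, 32, 246] [418.4 212.8] [array([418.3, 212.5]), array([ 8. , 31.3]), np.float64(3.0)]
top red [204, 221, 9, 9, 42] [207.7 225. ] [array([208. , 225.5]), array([9.2, 4.9]), np.float64(45.0)]
top blue [0, 120, 47, 69, 972] [ 32.4 159.4] [array([ 23.4, 154.4]), array([39.1, 72.7]), np.float64(7.4)]
top blue [362, 217, 26, 23, 448] [374.9 228.5] [array([374.5, 228. ]), array([22., 25.]), np.float64(90.0)]
top blue [352, 266, 35, 31, 835] [369.8 281.2] [array([370. , 281.5]), array([31.8, 31.8]), np.float64(45.0)]
top yel [235, 164, 67, 11, 514] [268.1 169.3] [array([268. , 169.3]), array([66.3,  7.9]), np.float64(2.5)]
scene red [175, 188, 27, 15, 173] [188.  194.9] [array([188. , 194.8]), array([ 6.4, 27.6]), np.float64(69.4)]
scene red [215, 192, 15, 17, 54] [220.9 199.7] [array([221.8, 200.2]), array([21.2,  3.5]), np.float64(45.0)]
scene red [347, 199, 6, 6, 30] [349.6 201.8] [array([349.5, 201.5]), array([5., 5.]), np.float64(90.0)]
scene red [345, 206, 8, 16, 97] [348.5 213.1] [array([348.5, 213.3]), array([ 6.3, 15.3]), np.float64(6.3)]
scene blue [14, 45, 73, 59, 2955] [50.7 72.7] [array([50. , 72.1]), array([51.8, 62.4]), np.float64(76.3)]
scene blue [544, 124, 16, 35, 334] [553.8 144. ] [array([551.5, 141. ]), array([34., 15.]), np.float64(90.0)]
scene blue [253, 158, 24, 38, 725] [264.3 174.8] [array([264.5, 176.5]), array([37., 23.]), np.float64(90.0)]
scene blue [218, 180, 17, 21, 203] [224.5 187.5] [array([223.3, 187.5]), array([13.7, 21.5]), np.float64(27.9)]
scene blue [228, 185, 9, 25, 149] [232.8 198.8] [array([232., 197.]), array([24.,  8.]), np.float64(90.0)]
scene yel [232, 221, 17, 16, 127] [241.  227.6] [array([241.7, 227.6]), array([18.,  9.]), np.float64(32.5)]
scene yel [251, 229, 39, 30, 352] [268.6 244.1] [array([268. , 243.7]), array([44.4,  9.5]), np.float64(32.5)]
```

View pics/c.png

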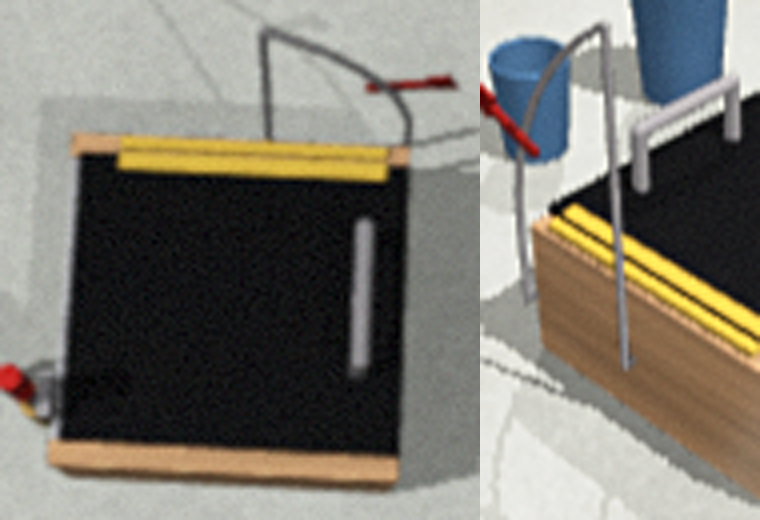

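The crops show the deck top: the far cheek runs from about (72,136) to (410,147), the bar from (363,220) to (358,375), and the red flag from (367,88) to (455,82), all in crop pixels. In the scene crop the bar ends are at about (640,130) and (735,83).

```bash
python3 - <<'E'
from h import *
np.set_printoptions(precision=4,suppress=True)
T=lambda u,v:(205+u/4-.4,130+v/4-.4)
S=lambda u,v:(215+(u-480)/4-.4,170+v/4-.4)
for nm,p in (("FL",(72,136)),("FR",(410,147)),("NL",(50,465)),("NR",(397,483)),("NLin",(50,440)),("NRin",(397,457))):
    print(nm,plane("top",*T(*p),.110))
A=plane("top",*T(364,220),.164);B=plane("top",*T(358,374),.164); print("bar top",A,B,(A+B)/2,np.linalg.norm(A-B))
A2=tri(ray("top",*T(364,224)),ray("scene",*S(640,130)));B2=tri(ray("top",*T(358,370)),ray("scene",*S(735,85))); print("bar tri",A2,B2)
print("rod",tri(ray("top",207,224.5),ray("scene",349.6,201)),plane("top",207,224.8,.215),plane("scene",349.6,200,.215))
print("mark c",tri(ray("top",*T(410,85)),ray("scene",221.4,200)))
print("mark ends",tri(ray("top",*T(367,88)),ray("scene",228.5,208)),tri(ray("top",*T(455,82)),ray("scene",215,192)))
for nm,c,w in (("small",(374.9,228.2),.09),("big",(369.6,281.2),.12)):
    P=plane("top",*c,w);a=plane("top",c[0]-12.8,c[1],w);b=plane("top",c[0]+12.8,c[1],w);print(nm,P,np.linalg.norm(a-b))
print("small scene", plane("scene",228,183.5,.09))
E
```

```text
FL [0.6625 0.1104 0.11  ]
FR [ 0.6553 -0.1326  0.11  ]
NL [0.4255 0.1179 0.11  ]
NR [ 0.4151 -0.1219  0.11  ]
NLin [0.4429 0.1185 0.11  ]
NRin [ 0.433 -0.122  0.11 ]
bar top [ 0.5877 -0.0973  0.164 ] [ 0.4824 -0.0932  0.164 ] [ 0.5351 -0.0953  0.164 ] 0.10535704245900222
bar tri (array([ 0.5839, -0.0963,  0.1644]), [np.float64(1.4), np.float64(1.4)]) (array([ 0.487 , -0.0943,  0.156 ]), [np.float64(1.0), np.float64(1.0)])
rod (array([0.4702, 0.1304, 0.2096]), [np.float64(0.1), np.float64(0.1)]) [0.4687 0.1293 0.215 ] [0.4737 0.1323 0.215 ]
mark c (array([ 0.6708, -0.1262,  0.1999]), [np.float64(0.4), np.float64(0.4)])
mark ends (array([ 0.6726, -0.0983,  0.1885]), [np.float64(0.2), np.float64(0.2)]) (array([ 0.6681, -0.1541,  0.2117]), [np.float64(1.4), np.float64(1.4)])
small [ 0.4808 -0.3238  0.09  ] 0.0719610584068825
big [ 0.333 -0.297  0.12 ] 0.0683929695804688
small scene [ 0.4822 -0.3223  0.09  ]
```

Careful with the scale: shifts go in shares of 62.5 mm and turns go in shares of pi rad. That gives: -0.044 m is -0.704, -0.0432 m is -0.6912.

```bash
cat >> h.py <<'E'
from scipy.spatial.transform import Rotation as Ro
def to(x,y,z,yaw=None):
    s=r.sense(); R=Ro.from_euler("xyz",s["orientation"]).as_matrix()
    print("t",s["time_s"],"tcp",np.round(s["eef_pos"],4),"rpy",np.round(s["orientation"],3),"tool delta",np.round(R.T@(np.array([x,y,z])-s["eef_pos"]),4), "turn",None if yaw is None else round((s["orientation"][2]-yaw+np.pi/2)%np.pi-np.pi/2,3),"F",np.round(s["wrist_force"],1),"q7",round(s["q"][6],2))
E
python3 -c "
from h import *
print(tri(ray('top',182,219),ray('scene',371,236.5)), tri(ray('scene',366,283),ray('scene',366,283.1)) and plane('scene',366,283,0))"
```

```text
(array([0.49229295, 0.21124408, 0.15154285]), [np.float64(2.3), np.float64(2.3)]) [ 4.91649806e-01  2.19555130e-01 -1.11022302e-16]
```

>>> pendant(increments=[0, 0, -0.48, 0, 0, 0, -0.48, 0, -0.704, -0.6912, 0, 0, -0.704, -0.6912, 0, 0, -0.704, -0.6912, 0, 0, -0.704, -0.6912, 0, 0, -0.704, -0.6912, 0, 0, -0.704, -0.6912, 0, 0, -0.704, -0.6912, 0, 0, -0.704, -0.6912, 0, 0, -0.704, -0.6912, 0, 0])

```text
time_s: 1.48
eef_pos: [0.4712, 0.1289, 0.2524]
orientation: [3.141, -0.0, 2.787]
wrist_force: [0.9, 0.1, 1.1]
gripper_width: 0.0854
finger_force: 0.0
```

>>> pendant(increments=[0, 0, 0, 0.0554, 0, 0, 0, 0.0554, 0, 0, 0, 0.0554, 0, 0, 0, 0.0554, 0, 0, 0, 0.0554, 0, 0, 0, 0.0554, 0, 0, 0, 0.0547, 0, 0, 0, 0, 0, 0, 0, 0])

```text
time_s: 2.6
eef_pos: [0.4706, 0.1308, 0.2523]
orientation: [-3.141, 0.0, 1.575]
wrist_force: [-1.3, -1.0, -0.0]
gripper_width: 0.0853
finger_force: 0.0
```

```bash
python3 -c "
from h import *
to(.470,.130,.25,np.pi/2)
cv2.imwrite('pics/w1.png',np.hstack([cams.snapshot('wrist')[:,80:480],cams.snapshot('scene')[60:,240:480].repeat(1,0)[:360].copy() if 0 else cv2.resize(cams.snapshot('scene')[100:310,250:450],(400,420))])[:,:,::-1])"
```

```text
t 2.6 tcp [0.4706 0.1308 0.2523] rpy [-3.141  0.     1.575] tool delta [-0.0008 -0.0006  0.0023] turn 0.004 F [-1.3 -1.  -0. ] q7 -0.21
```

View pics/w1.png

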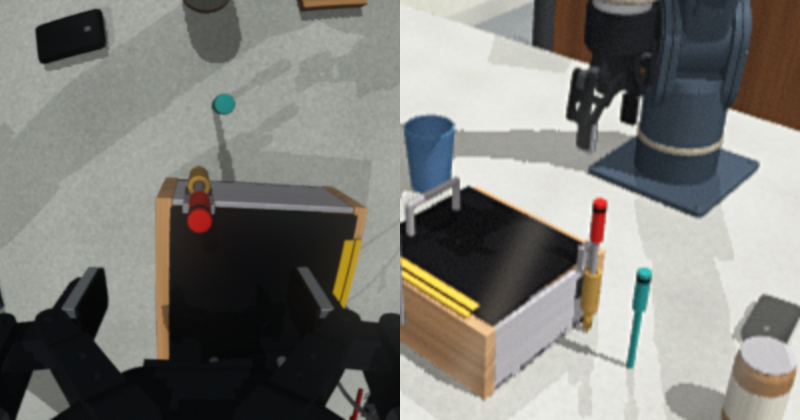

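The wrist view shows the rod top at about (280,218) and the gripper centred at roughly column 280. I'll check that against the geometry.

```bash
python3 - <<'E'
from h import *
s=r.sense(); print(s["eef_pos"],s["orientation"],[round(a,3) for a in s["q"]])
print("tcp in scene",proj("scene",np.array(s["eef_pos"])),"in wrist",proj("wrist",np.array(s["eef_pos"])))
print("rod top scene pred",proj("scene",np.array([.470,.130,.215])),"wrist",proj("wrist",np.array([.470,.130,.215])))
i=cams.camera_info("wrist"); print(i["cx"],i["cy"],-np.array(i["R"]).T@i["t"],np.round(i["R"],3).tolist())
print(plane("wrist",280,219,.215), tri(ray("wrist",280,219),ray("scene",349.6,200),ray("top",207,224.6)))
E
```

```text
[0.47070317 0.13077975 0.25235595] [-3.14148021e+00  3.13026654e-05  1.57331973e+00] [np.float64(-0.705), np.float64(0.262), np.float64(0.442), np.float64(1.829), np.float64(-0.126), np.float64(1.078), np.float64(-0.214)]
tcp in scene [351.19521343 186.42389147] in wrist [276.92614754 240.61293219]
rod top scene pred [349.6834449  199.07355925] wrist [276.06849624 221.45218405]
277.255500383222 211.37140987929394 [0.47101122 0.20630817 0.4337353 ] [[1.0, 0.002, -0.002], [0.003, -0.954, 0.3], [-0.001, -0.3, -0.954]]
[0.47279115 0.13185313 0.215     ] (array([0.47105265, 0.13041343, 0.21232661]), [np.float64(1.8), np.float64(0.6), np.float64(1.5)])
```

Converted, 0.03 m is 0.48, 0.027 m is 0.432.

>>> pendant(increments=[0, 0, 0.48, 0, 0, 0, 0.48, 0, 0, 0, 0.432, 0, 0, 0, 0, 0, 0, 0, 0, 0])

```text
time_s: 3.32
eef_pos: [0.4714, 0.1308, 0.1663]
orientation: [3.141, -0.0, 1.571]
wrist_force: [-0.3, 0.2, 1.0]
gripper_width: 0.0854
finger_force: 0.0
```

>>> pendant(increments=[0, 0, 0, 0, 0, 0, 0, 0, 0, 0, 0, 0, 0, 0, 0, 0, 0, 0, 0, 0, 0, 0, 0, 0, 0, 0, 0, 0, 0, 0, 0, 0], finger_gap=0.01, clamp_n=60)

```text
time_s: 4.32
eef_pos: [0.4711, 0.1309, 0.1658]
orientation: [3.141, -0.0, 1.571]
wrist_force: [-0.3, 0.6, 5.6]
gripper_width: 0.0149
finger_force: 58.6
```

Converted, -0.03 m is -0.48, -0.025 m is -0.4.

>>> pendant(increments=[0, 0, -0.24, 0, 0, 0, -0.32, 0, 0, 0, -0.32, 0, 0, 0, -0.4, 0, 0, 0, -0.48, 0, 0, 0, -0.48, 0, 0, 0, -0.32, 0, 0, 0, 0, 0])

```text
time_s: 5.32
eef_pos: [0.4713, 0.1309, 0.3261]
orientation: [3.14, -0.001, 1.571]
wrist_force: [-0.7, -0.1, -1.1]
gripper_width: 0.0148
finger_force: 58.8
```

```bash
python3 -c "
from h import *
to(.481,-.323,.326)
cv2.imwrite('pics/l1.png',cv2.resize(np.hstack([cams.snapshot('wrist')[:,80:480],cams.snapshot('scene')[:,200:460]]),None,fx=1.2,fy=1.2)[:,:,::-1])"
```

```text
t 5.325 tcp [0.4713 0.1309 0.3261] rpy [ 3.140e+00 -1.000e-03  1.571e+00] tool delta [-4.539e-01  9.700e-03 -2.000e-04] turn None F [-0.7 -0.1 -1.1] q7 -0.25
```

View pics/l1.png

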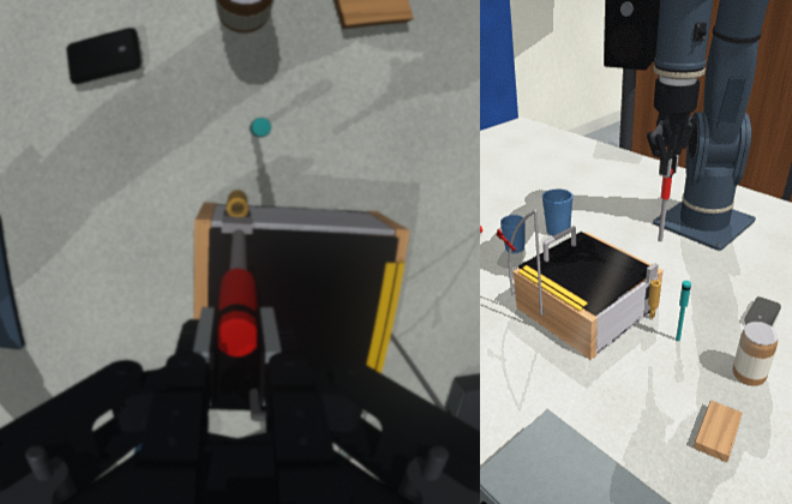

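The rod is out and hangs upright in the fingers, with the empty holder at about (237,205). Next I carry it over to the cup.

Converted, -0.05 m is -0.8, -0.045 m is -0.72.

>>> pendant(increments=[-0.4, 0.008, 0, 0, -0.72, 0.016, 0, 0, -0.8, 0.016, 0, 0, -0.8, 0.016, 0, 0, -0.8, 0.016, 0, 0, -0.8, 0.016, 0, 0, -0.8, 0.016, 0, 0, -0.8, 0.016, 0, 0, -0.704, 0.016, 0, 0, -0.4, 0.0112, 0, 0, -0.24, 0.008, 0, 0, 0, 0, 0, 0])

```text
time_s: 6.92
eef_pos: [0.4801, -0.3235, 0.3245]
orientation: [-3.14, -0.0, 1.57]
wrist_force: [-0.4, 0.7, 0.6]
gripper_width: 0.0149
finger_force: 58.7
```

>>> pendant(increments=[0, 0, 0, 0, 0, 0, 0.48, 0, 0, 0, 0.48, 0, 0, 0, 0.48, 0, 0, 0, 0.16, 0, 0, 0, 0, 0, 0, 0, 0, 0])

```text
time_s: 7.8
eef_pos: [0.4811, -0.3235, 0.2266]
orientation: [3.14, 0.001, 1.571]
wrist_force: [0.0, -1.2, -0.5]
gripper_width: 0.0146
finger_force: 58.8
```

```bash
python3 -c "
from h import *
to(.481,-.323,.226)
cv2.imwrite('pics/p1.png',np.hstack([cams.snapshot('wrist')[:,80:480],cv2.resize(cams.snapshot('scene')[130:235,160:260],(400,420))])[:,:,::-1])
t=cams.snapshot('top');cv2.imwrite('pics/topb.png',t[:,:,::-1])"
```

```text
t 7.8 tcp [ 0.4811 -0.3235  0.2266] rpy [3.140e+00 1.000e-03 1.571e+00] tool delta [ 0.0005 -0.0001  0.0006] turn None F [ 0.  -1.2 -0.5] q7 0.81
```

View pics/p1.png

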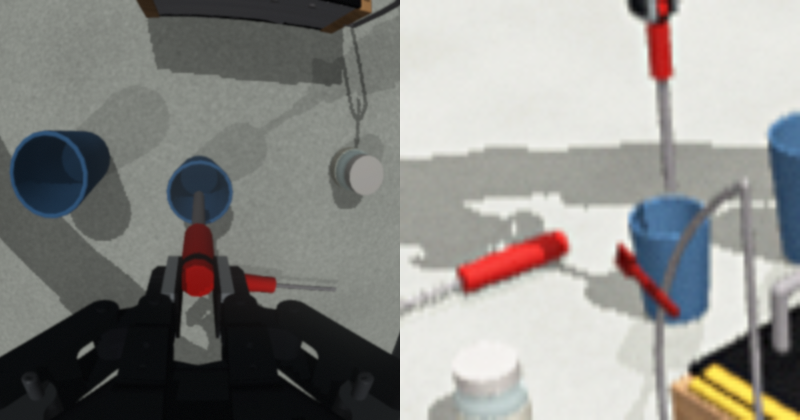

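The rod tip is centred over the small cup: wrist (195,195), cup rim centre (200,190). Lowering it now.

Converted, 0.03 m is 0.48, 0.025 m is 0.4.

>>> pendant(increments=[0, 0, 0.48, 0, 0, 0, 0.48, 0, 0, 0, 0.4, 0, 0, 0, 0.192, 0, 0, 0, 0.096, 0, 0, 0, 0.048, 0, 0, 0, 0, 0, 0, 0, 0, 0])

```text
time_s: 8.95
eef_pos: [0.4807, -0.3234, 0.1199]
orientation: [3.141, 0.0, 1.571]
wrist_force: [0.2, 0.3, -1.1]
gripper_width: 0.0151
finger_force: 58.8
```

>>> pendant(increments=[0, 0, 0, 0, 0, 0, 0, 0, 0, 0, 0, 0], finger_gap=0.03)

```text
time_s: 9.32
eef_pos: [0.4805, -0.3232, 0.1195]
orientation: [3.141, 0.0, 1.571]
wrist_force: [0.3, -0.7, 0.5]
gripper_width: 0.0298
finger_force: 0.0
```

>>> pendant(increments=[0, 0, 0, 0, 0, 0, 0, 0, 0, 0, 0, 0], finger_gap=0.085)

```text
time_s: 9.7
eef_pos: [0.4805, -0.3232, 0.1194]
orientation: [-3.142, -0.0, 1.571]
wrist_force: [-0.2, -0.9, -0.3]
gripper_width: 0.0823
finger_force: 0.0
```

>>> pendant(increments=[0, 0, -0.32, 0, 0, 0, -0.64, 0, 0, 0, -0.8, 0, 0, 0, -0.8, 0, 0, 0, -0.32, 0, 0, 0, 0, 0])

```text
time_s: 10.45
eef_pos: [0.4809, -0.3237, 0.3008]
orientation: [3.139, 0.001, 1.571]
wrist_force: [0.5, 0.3, -0.2]
gripper_width: 0.0848
finger_force: 0.0
```

```bash
python3 -c "
from h import *
to(.5363,-.0965,.23,np.pi-.037)
cv2.imwrite('pics/p2.png',np.hstack([cams.snapshot('wrist')[:,80:480],cv2.resize(cams.snapshot('scene')[130:235,160:260],(400,420))])[:,:,::-1])"
```

```text
t 10.45 tcp [ 0.4809 -0.3237  0.3008] rpy [3.139e+00 1.000e-03 1.571e+00] tool delta [0.2273 0.0552 0.0706] turn -1.534 F [ 0.5  0.3 -0.2] q7 0.77
```

View pics/p2.png

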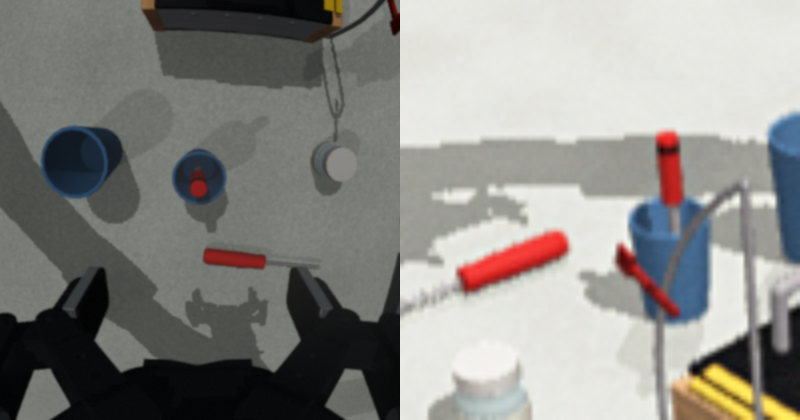

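The rod stands in the cup, released, leaning slightly. Now I go to the bar.

Converted, 0.0473 m is 0.7568, 0.045 m is 0.72.

>>> pendant(increments=[0.72, 0.176, 0, 0, 0.72, 0.176, 0, 0, 0.72, 0.176, 0, 0, 0.72, 0.176, 0, 0, 0.7568, 0.1792, 0, 0, 0, 0, 0, 0])

```text
time_s: 11.3
eef_pos: [0.5361, -0.0908, 0.2973]
orientation: [-3.139, -0.002, 1.578]
wrist_force: [0.1, -0.0, -0.4]
gripper_width: 0.0851
finger_force: 0.0
```

>>> pendant(increments=[0, 0, 0, -0.0541, 0, 0, 0, -0.0541, 0, 0, 0, -0.0541, 0, 0, 0, -0.0541, 0, 0, 0, -0.0541, 0, 0, 0, -0.0541, 0, 0, 0, -0.0541, 0, 0, 0, -0.0541, 0, 0, 0, -0.0554, 0, 0, 0, 0, 0, 0, 0, 0])

```text
time_s: 12.68
eef_pos: [0.5353, -0.0964, 0.2988]
orientation: [-3.142, -0.001, 3.1]
wrist_force: [-0.6, 0.5, 0.6]
gripper_width: 0.085
finger_force: 0.0
```

```bash
python3 -c "
from h import *
to(.5363,-.0965,.23,np.pi-.037)
im=cams.snapshot('wrist')
i=cams.camera_info('wrist')
dk=lambda p:np.array([.5396,-.0066,0])+Ro.from_euler('z',-.037).as_matrix()@np.array(p)
print(proj('wrist',dk([-.045,-.09,.164]),i),proj('wrist',dk([.045,-.09,.164]),i))
cv2.imwrite('pics/b1.png',np.hstack([im[:,80:480],cv2.resize(cams.snapshot('scene')[150:275,210:330],(400,420))])[:,:,::-1])"
```

```text
t 12.675 tcp [ 0.5353 -0.0964  0.2988] rpy [-3.142e+00 -1.000e-03  3.100e+00] tool delta [-0.0011 -0.0001  0.0688] turn -0.004 F [-0.6  0.5  0.6] q7 1.72
[278.08652465 145.80121307] [278.34912509 232.76138901]
```

View pics/b1.png

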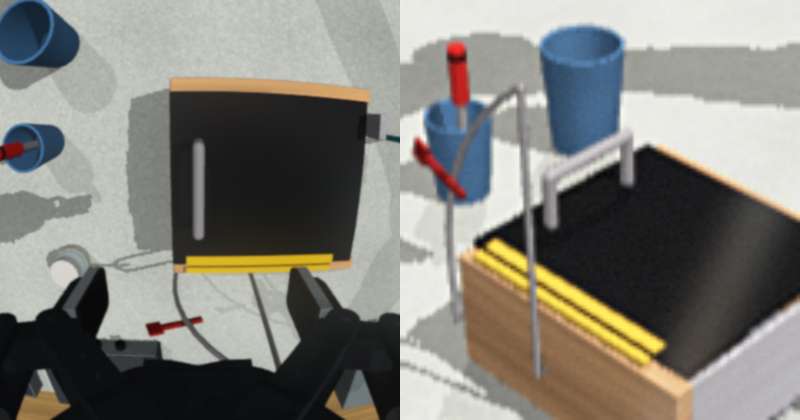

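The bar is where I predicted it, between wrist pixels (278,143) and (278,237). Descending to grip it.

Converted, 0.04 m is 0.64, 0.03 m is 0.48.

>>> pendant(increments=[0, 0, 0.48, 0, 0, 0, 0.64, 0, 0, 0, 0.64, 0, 0, 0, 0.48, 0, 0, 0, 0.224, 0, 0, 0, 0, 0, 0, 0, 0, 0])

```text
time_s: 13.65
eef_pos: [0.5365, -0.0961, 0.1465]
orientation: [-3.141, 0.002, 3.104]
wrist_force: [0.9, -0.7, -0.9]
gripper_width: 0.0853
finger_force: 0.0
```

>>> pendant(increments=[0, 0, 0, 0, 0, 0, 0, 0, 0, 0, 0, 0, 0, 0, 0, 0, 0, 0, 0, 0, 0, 0, 0, 0, 0, 0, 0, 0, 0, 0, 0, 0], finger_gap=0.005, clamp_n=50)

```text
time_s: 14.65
eef_pos: [0.5356, -0.0959, 0.1454]
orientation: [-3.142, -0.0, 3.105]
wrist_force: [-0.3, -0.0, -0.8]
gripper_width: 0.005
finger_force: 0.0
```

```bash
python3 - <<'E'
from h import *
s=r.sense(); g=np.array(s["eef_pos"])+[0,0,-0+r.grasp_offset]
# bar path in deck frame about hinge; bar at cover (-.205,.05)
for th in (0,.06,.12,.18,.24,.30,.36):
    y=-.205*np.cos(th)+.05*np.sin(th); z=.205*np.sin(th)+.05*np.cos(th)
    print(th,"dtooly(=deck +y shift sign?)",round(y+.205,4),"dz",round(z-.05,4))
R=Ro.from_euler("xyz",s["orientation"]).as_matrix(); print(R.round(3).tolist(),g)
E
```

```text
0 dtooly(=deck +y shift sign?) 0.0 dz 0.0
0.06 dtooly(=deck +y shift sign?) 0.0034 dz 0.0122
0.12 dtooly(=deck +y shift sign?) 0.0075 dz 0.0242
0.18 dtooly(=deck +y shift sign?) 0.0123 dz 0.0359
0.24 dtooly(=deck +y shift sign?) 0.0178 dz 0.0473
0.3 dtooly(=deck +y shift sign?) 0.0239 dz 0.0583
0.36 dtooly(=deck +y shift sign?) 0.0308 dz 0.069
[[-0.999, 0.037, -0.0], [0.037, 0.999, -0.0], [0.0, -0.0, -1.0]] [ 0.53563682 -0.09588438  0.16406809]
```

The fingers closed without gripping anything, so I take a look.

```bash
python3 -c "
from h import *
s=r.sense();P=np.array(s['eef_pos']);print(P,proj('scene',P),proj('wrist',P))
cv2.imwrite('pics/b2.png',np.hstack([cams.snapshot('wrist')[:,80:480],cv2.resize(cams.snapshot('scene')[150:275,210:330],(400,420),interpolation=2)])[:,:,::-1])"
```

```text
[ 0.53563682 -0.09588438  0.14536809] [266.66407275 200.73145344] [278.98738113 241.90790438]
```

View pics/b2.png

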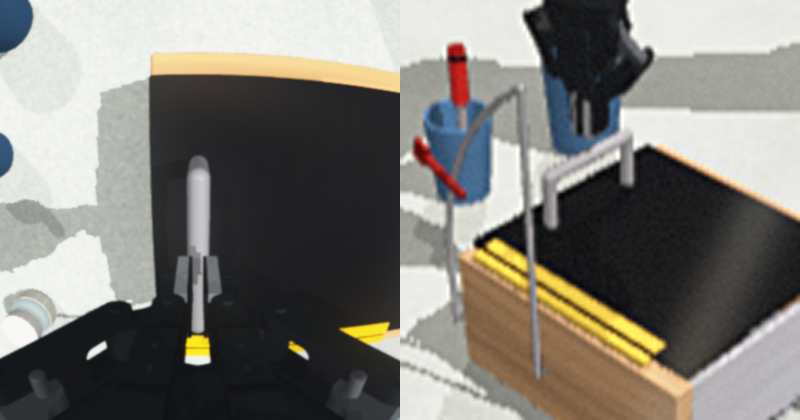

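The picture shows the closed fingertips at about (585,135) in the right half, clearly above the bar. The reported TCP would project to (589,170). I'll work out where the fingertips really are.

```bash
python3 -c "
from h import *
s=r.sense();P=np.array(s['eef_pos'])
for dz in (0,.01,.02,.03,.04,.05):
    Q=P+[0,0,dz]; a=proj('scene',Q); print(dz,'scene comp',400+(a[0]-210)/.3,(a[1]-150)/.2976,'wrist comp',proj('wrist',Q)-[80,0])
for z in (.158,.164,.17):
    for x in(-.045,.045):
        X=np.array([.5396,-.0066,0])+Ro.from_euler('z',-.037).as_matrix()@np.array([x,-.09,z]); a=proj('scene',X); print(z,x,400+(a[0]-210)/.3,(a[1]-150)/.2976,proj('wrist',X)-[80,0])
print([round(q,3) for q in s['q']])
"
```

```text
0 scene comp 588.8747445190709 170.4503690956061 wrist comp [198.97763576 241.91140374]
0.01 scene comp 588.5948708776787 160.3156030391222 wrist comp [199.03572807 248.60000083]
0.02 scene comp 588.3121914373519 150.07923357453257 wrist comp [199.09930315 255.97480703]
0.03 scene comp 588.0266637923376 139.73972510747484 wrist comp [199.16909169 264.13823785]
0.04 scene comp 587.7382446780168 129.2955109424027 wrist comp [199.24593737 273.21178829]
0.05 scene comp 587.4468899490514 118.7449924911926 wrist comp [199.33081073 283.33984434]
0.158 -0.045 625.0668802893426 137.19017221767248 [198.00385536 173.09934052]
0.158 0.045 547.9600152945726 179.16677782306047 [197.88265201 316.05108432]
0.164 -0.045 625.0084070806378 131.12832275568147 [198.01152896 175.25313908]
0.164 0.045 547.6612206460844 172.93621160867383 [197.88326627 321.6624167 ]
0.17 -0.045 624.9495896037704 125.03078341414718 [198.01973922 177.56565214]
0.17 0.045 547.3605800641169 166.66715337031934 [197.88377779 327.54593187]
[np.float64(-0.073), np.float64(0.442), np.float64(0.239), np.float64(1.855), np.float64(-0.134), np.float64(0.86), np.float64(1.765)]
```

The fingertips are really about 25–30 mm higher than the reported TCP, just above the bar. I'll open, go 27 mm lower and close again.

>>> pendant(increments=[0, 0, 0, 0, 0, 0, 0, 0, 0, 0, 0, 0, 0, 0, 0, 0], finger_gap=0.07)

```text
time_s: 15.25
eef_pos: [0.5357, -0.0959, 0.1454]
orientation: [-3.142, -0.0, 3.105]
wrist_force: [0.1, -0.3, -0.1]
gripper_width: 0.0701
finger_force: 0.0
```

>>> pendant(increments=[0, 0, 0.128, 0, 0, 0, 0.128, 0, 0, 0, 0.096, 0, 0, 0, 0.08, 0, 0, 0, 0, 0])

```text
time_s: 15.88
eef_pos: [0.5354, -0.0958, 0.1179]
orientation: [3.142, -0.001, 3.105]
wrist_force: [-0.1, 0.3, 1.0]
gripper_width: 0.0703
finger_force: 0.0
```

>>> pendant(increments=[0, 0, 0, 0, 0, 0, 0, 0, 0, 0, 0, 0, 0, 0, 0, 0, 0, 0, 0, 0, 0, 0, 0, 0, 0, 0, 0, 0, 0, 0, 0, 0], finger_gap=0.002, clamp_n=60)

```text
time_s: 16.88
eef_pos: [0.5358, -0.0958, 0.1185]
orientation: [3.142, 0.0, 3.105]
wrist_force: [-1.1, 1.8, 2.4]
gripper_width: 0.0092
finger_force: 58.7
```

```bash
python3 -c "
from h import *
to(0,0,0)
cv2.imwrite('pics/b3.png',np.hstack([cams.snapshot('wrist')[:,80:480],cv2.resize(cams.snapshot('scene')[150:275,210:330],(400,420),interpolation=2)])[:,:,::-1])"
```

```text
t 16.875 tcp [ 0.5358 -0.0958  0.1185] rpy [3.142 0.    3.105] tool delta [0.5389 0.0761 0.1184] turn None F [-1.1  1.8  2.4] q7 1.78
```

View pics/b3.png

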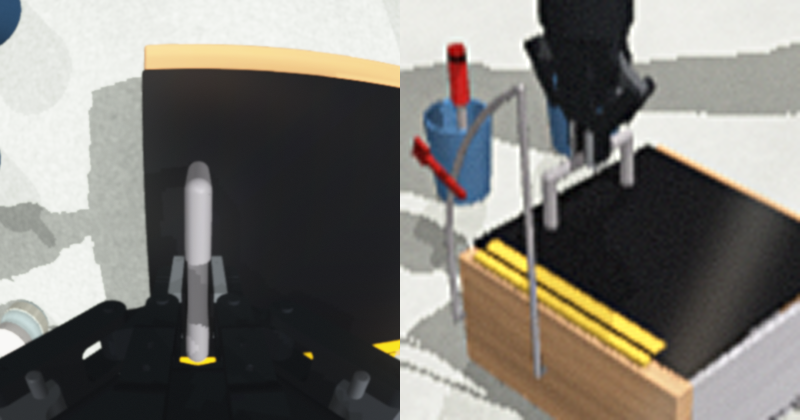

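The bar is held (width reads 9 mm). I lift along the arc.

Converted, -0.0061 m is -0.0976, -0.006 m is -0.096.

>>> pendant(increments=[0, 0.0272, -0.0976, 0, 0, 0.0272, -0.0976, 0, 0, 0.032, -0.096, 0, 0, 0.0336, -0.096, 0, 0, 0.0384, -0.0944, 0, 0, 0.0384, -0.0928, 0, 0, 0, 0, 0])

```text
time_s: 17.85
eef_pos: [0.5362, -0.0839, 0.1547]
orientation: [-3.141, 0.001, 3.105]
wrist_force: [2.3, -2.8, -4.7]
gripper_width: 0.0095
finger_force: 58.5
```

>>> pendant(increments=[0, 0.0432, -0.0912, 0, 0, 0.0448, -0.0912, 0, 0, 0.048, -0.088, 0, 0, 0.0496, -0.088, 0, 0, 0, 0, 0, 0, 0, 0, 0])

```text
time_s: 18.6
eef_pos: [0.5366, -0.073, 0.1769]
orientation: [-3.141, 0.001, 3.104]
wrist_force: [1.7, -5.7, -1.7]
gripper_width: 0.0088
finger_force: 58.6
```

```bash
python3 -c "
from h import *
to(0,0,0)
t=cams.snapshot('top');s=cams.snapshot('scene')
cv2.imwrite('pics/s4.png',s[:,:,::-1]);cv2.imwrite('pics/t4.png',t[:,:,::-1])
cv2.imwrite('pics/m1.png',np.hstack([cv2.resize(t[130:235,220:320],(400,420),interpolation=2),cv2.resize(s[170:275,200:300],(400,420),interpolation=2)])[:,:,::-1])"
```

```text
t 18.6 tcp [ 0.5366 -0.073   0.1769] rpy [-3.141e+00  1.000e-03  3.104e+00] tool delta [0.5391 0.053  0.1765] turn None F [ 1.7 -5.7 -1.7] q7 1.71
```

View pics/m1.png

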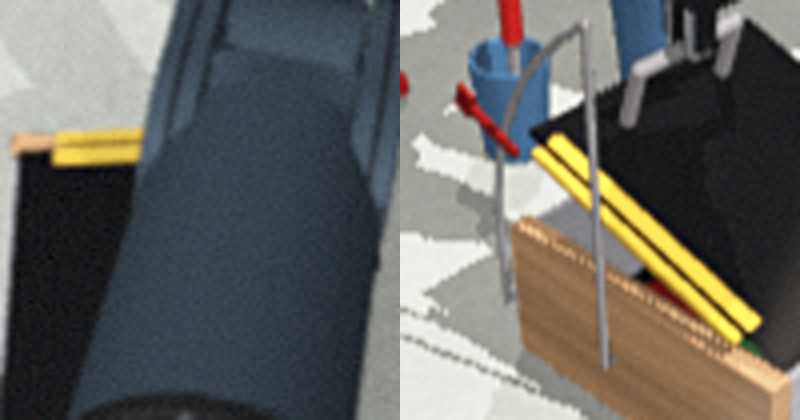

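The cover is open at about 0.3 rad, with the pointer still below the red flag (flag in the right half from (460,90) to (515,152), pointer tip at about (540,155)). I'll measure both angles in the deck plane.

```bash
cat > ang.py <<'E'
from h import *
D=np.array([.5396,-.0066,0]); Rd=Ro.from_euler('z',-.037).as_matrix()
I={n:cams.camera_info(n) for n in("scene","top")}
def dpt(u,v,x):
    C,d=ray("scene",u,v,I["scene"]); C=Rd.T@(C-D); d=Rd.T@d; p=C+d*(x-C[0])/d[0]
    return -(p[1]-.115),p[2]-.114
def ang(bgr):
    H,S,V=cv2.split(cv2.cvtColor(bgr,cv2.COLOR_BGR2HSV)); out={}
    m=(H>19)&(H<34)&(S>140)&(V>110); L=[];U=[]
    for u in range(225,300):
        v=np.where(m[150:280,u])[0]+150
        if len(v)<4: continue
        g=np.where(np.diff(v)>1)[0]
        if len(g)==1: U.append(dpt(u,v[:g[0]+1].mean(),.1)); L.append(dpt(u,v[g[0]+1:].mean(),.112))
    for nm,P in(("up",U),("low",L)):
        P=np.array(P)
        if len(P)>5:
            k=np.polyfit(P[:,0],P[:,1],1); out[nm]=(len(P),"slope ang",round(np.arctan(k[0]),4),"offset mm",round(1e3*k[1]*np.cos(np.arctan(k[0])),1),"mean ang",round(np.arctan2(P[:,1],P[:,0])[P[:,0]>.1].mean(),4))
    m=((H<6)|(H>174))&(S>150)&(V>70); m[:,:205]=0; m[:,235:]=0; m[:188]=0; m[215:]=0
    v,u=np.where(m); P=np.array([dpt(a,b,.134) for a,b in zip(u,v)])
    k=np.polyfit(P[:,0],P[:,1],1)
    out["mark"]=(len(P),"ctr",P.mean(0).round(4),"ang",round(np.arctan2(P[:,1],P[:,0]).mean(),4),"slope",round(np.arctan(k[0]),3))
    return out
E
python3 -c "
from ang import *
for f in('scene0','s4'):
    for k,v in ang(cv2.imread(f'pics/{f}.png')).items(): print(f,k,v)"
```

```text
scene0 up (30, 'slope ang', np.float64(-0.0024), 'offset mm', np.float64(3.7), 'mean ang', np.float64(0.0249))
scene0 low (30, 'slope ang', np.float64(-0.0009), 'offset mm', np.float64(-2.6), 'mean ang', np.float64(-0.0194))
scene0 mark (54, 'ctr', array([0.2332, 0.0845]), 'ang', np.float64(0.3478), 'slope', np.float64(0.345))
s4 up (36, 'slope ang', np.float64(0.2841), 'offset mm', np.float64(4.3), 'mean ang', np.float64(0.3147))
s4 low (36, 'slope ang', np.float64(0.2884), 'offset mm', np.float64(-2.1), 'mean ang', np.float64(0.2731))
s4 mark (58, 'ctr', array([0.2348, 0.0852]), 'ang', np.float64(0.3481), 'slope', np.float64(0.346))
```

Careful with the scale: shifts go in shares of 62.5 mm and turns go in shares of pi rad. That gives: -0.0054 m is -0.0864, 0.0033 m is 0.0528.

>>> pendant(increments=[0, 0.0528, -0.0864, 0, 0, 0.0528, -0.0864, 0, 0, 0, 0, 0, 0, 0, 0, 0, 0, 0, 0, 0])

```text
time_s: 19.32
eef_pos: [0.5369, -0.0665, 0.1875]
orientation: [-3.14, 0.0, 3.104]
wrist_force: [3.8, -5.2, -2.8]
gripper_width: 0.0094
finger_force: 58.6
```

```bash
python3 -c "
from ang import *
s=cams.snapshot('scene')[:,:,::-1].copy(); cv2.imwrite('pics/s5.png',s)
for k,v in ang(s).items(): print(k,v)
cv2.imwrite('pics/m2.png',cv2.resize(s[160:260,195:295],(600,600),interpolation=2))
H=[(.115-d*np.cos(a),.114+d*np.sin(a)) for a in(.34,.36) for d in (.2,.24)]"
```

```text
up (46, 'slope ang', np.float64(0.3392), 'offset mm', np.float64(5.0), 'mean ang', np.float64(0.3732))
low (46, 'slope ang', np.float64(0.3528), 'offset mm', np.float64(-2.2), 'mean ang', np.float64(0.3368))
mark (58, 'ctr', array([0.2348, 0.0852]), 'ang', np.float64(0.3481), 'slope', np.float64(0.346))
```

View pics/m2.png

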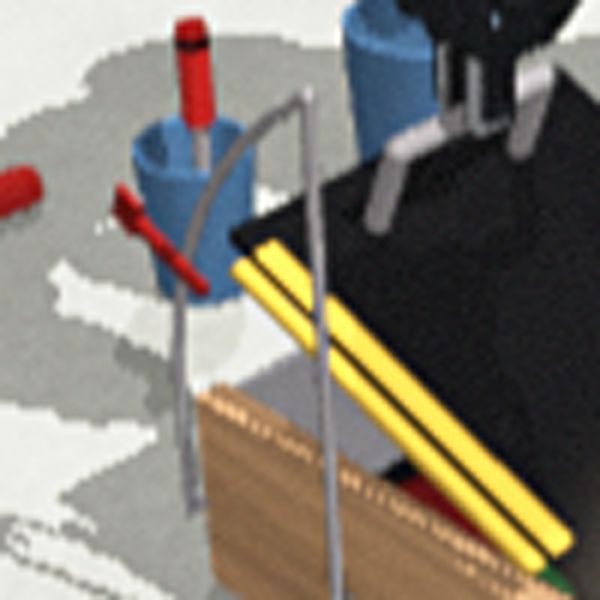

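The pointer is now nearly in line with the flag: pointer tip at (235,265), flag from (120,190) to (205,290). As a cross-check I triangulate the flag using the earlier wrist view too.

```bash
python3 - <<'E'
from ang import *
s=r.sense(); R=Ro.from_euler("xyz",s["orientation"]).as_matrix(); P=np.array(s["eef_pos"])
i=cams.camera_info("wrist"); Rc=np.array(i["R"]); C=-Rc.T@i["t"]
ct=R.T@(C-P); Rct=Rc@R
def info(p,rpy):
    R1=Ro.from_euler("xyz",rpy).as_matrix(); C1=np.array(p)+R1@ct; j=dict(i); j["R"]=Rct@R1.T; j["t"]=-j["R"]@C1; return j
w=info([.5353,-.0964,.2988],[-3.142,-.001,3.100])
im=cv2.imread("pics/b1.png")[:,:400]; H,S,V=cv2.split(cv2.cvtColor(im,cv2.COLOR_BGR2HSV)); m=((H<8)|(H>172))&(S>120)&(V>50); m[:300]=0;m[350:]=0
v,u=np.where(m); print(len(u),u.min(),u.max(),u.mean(),v.mean()); uw,vw=u.mean()+80,v.mean()
im=cv2.imread("pics/top0.png");H,S,V=cv2.split(cv2.cvtColor(im,cv2.COLOR_BGR2HSV)); m=((H<8)|(H>172))&(S>110)&(V>40); m[:, :290]=0;m[:,325:]=0;m[:140]=0;m[160:]=0
v,u=np.where(m); print(len(u),u.min(),u.max()); ut,vt=u.mean(),v.mean()
rt,rs,rw=ray("top",ut,vt),ray("scene",221.2,199.9),ray("wrist",uw,vw,w)
for nm,rr in(("ts",(rt,rs)),("tw",(rt,rw)),("sw",(rs,rw)),("tsw",(rt,rs,rw))):
    X,e=tri(*rr); p=Rd.T@(X-D); a=(.115-p[1],p[2]-.114); print(nm,p.round(4),"r",round(np.hypot(*a),4),"ang",round(np.arctan2(a[1],a[0]),4),e)
E
```

```text
316 147 201 167.45886075949366 326.13607594936707
34 297 317
ts [ 0.1355 -0.1192  0.1988] r 0.2491 ang 0.3476 [np.float64(2.6), np.float64(2.6)]
tw [ 0.1356 -0.1219  0.2038] r 0.2534 ang 0.3624 [np.float64(1.2), np.float64(1.2)]
sw [ 0.1354 -0.1205  0.1996] r 0.2506 ang 0.3487 [np.float64(3.9), np.float64(3.9)]
tsw [ 0.136  -0.1206  0.1998] r 0.2507 ang 0.3493 [np.float64(1.1), np.float64(4.4), np.float64(3.4)]
```

```bash
python3 -c "
from station import r
print(r.finish_job())"
```

```text
the job is handed in; nothing more can be done
None
```

The job is handed in at about 19 s: the rod is released and standing in the blue cup, and the fingers still hold the cover at about 0.35 rad, within about 0.01 rad of the red mark (measured at 0.35–0.36).

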